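Press a plug-in card home behind the lip of a sliding test guide and hold it

TASK

Slide the test jig's guide by its orange tab until the white pointer stands at the red mark, then take the green plug-in card out of its stand and push it upright down behind the guide's blue lip, onto the sprung contacts, until you feel it come fully home. Keep holding it pressed home: the program finishes while the hand still holds the card down, since the springs lift it again if it is let go. Leave the multimeter and red-capped tin on the near blue mat, and the side cutters in front of the jig, alone.

Things in the scene. Friction and masses are not known exactly. Their poses are not given: they have to be found in the camera images.
- jig: Fixed test jig: aluminium base plate 78 (x) x 250 (y) x 20 mm, a guide sliding along its y on it. Origin on the bench at the slot line, middle of the plate's length; the plate reaches from x -50 to +27 mm. Its x is the thickness direction of the guide's slot, its y the sliding direction, z up. It stands at various places and yaws, its yaw within 0.25 rad of straight. A black open box about 80 mm tall stands fixed on the bench in front of its left half.
- guide (a joint): Slide of the guide along the jig's +y, 0 to 0.130 m, stiff (about 3 N of friction), stays where left. It starts between 0 and 0.055; the pointer meets the red mark at 0.095; the end stop is beyond that.
- guide_tab (a point): Middle of the top of the orange finger tab of the guide, 12 x 12 mm upright post; its top is 69 mm above the bench, the top 40 mm are free to grip from above, closing along the jig's y. It stands 37 mm in front (-x of the jig) of the slot's middle plane; the blue lip's foot is 25 mm behind its centre, the lip's flared rim 21 mm.
- guide_pointer (a point): White pointer at the front of the guide, level with the top of the base plate (20 mm above the bench). Axes as the jig's.
- jig_mark (a point): Red mark on the front edge of the base plate, 20 mm above the bench. Axes as the jig's. In y the pointer has to match it.
- guide_slot (a point): Middle of the guide's slot at the level of the base plate's top (20 mm above the bench); axes as the jig's. The slot is 11 mm wide in x and 56 mm long in y, open at the top, between a black back wall (+x, 34 mm tall above this point, 10 mm thick) and a blue front lip (-x) 24 mm tall whose upper edge flares forward to about 32 mm, widening the mouth by about 5 mm to the front; the black end cheeks are 20 mm tall. The slot is open below.
- contact_bed (a joint): Sprung white contact bed, 40 mm long, in the slot line at the red mark (under the guide's slot only when the guide is at the mark). 0 = up, its top 10 mm above the base plate; 0.006 = pressed fully down to its hard stop, top 4 mm above the base plate. The spring needs 4 N to start and 10 N to be fully down, and pushes the card up again when let go.
- card: Loose plug-in card, upright, about 90 g. Origin at the middle of its bottom edge; z up, x its thickness, y its width. Green blade 8 x 50 mm in x, y, from z 0 to 44 mm; above it a black grip block 16 x 46 mm from z 42 to 80 mm. Both faces are alike, so it may go in either way round. Take the grip block by its 16 mm thickness. Pressed home, its bottom is 4 mm above the base plate (24 mm above the bench), its top 104 mm above the bench.
- stand: Fixed grey card stand, 70 x 100 mm foot, the slot walls 30 mm tall above the bench. Origin on the bench under its centre. The card stands in its slot (10 x 53 mm) with its bottom 6 mm above the bench and the axes of the stand; lift it by more than 30 mm to clear it.
- multimeter: Loose multimeter, teal and grey, 150 x 74 x 44 mm, origin at the centre of its underside. Leave alone.
- paste_tin: Loose paste tin with a red cap, 57 mm wide, 68 mm tall, origin at the centre of its underside. Leave alone.
- side_cutters: Loose side cutters with red handles, lying flat, 109 x 58 x 12 mm, origin at the centre of their underside. Leave alone.
Things that resemble listed ones, but are neither listed nor needed, are in the scene too. There is more than one size of the card; the one meant has the size given above.

How it is judged:
On the way, in this order (a step that is already met when the one before it is completed fails the run):
1. the guide's pointer stands within 4 mm of the red mark, the card still in its stand (y of guide_pointer in the frame of jig_mark between -0.004 and 0.004 m and z of card in the frame of stand below 0.02 m and horizontal distance between card and stand below 0.02 m), for 0.2 s.
2. the card is lifted clear of its stand (z of card in the frame of stand above 0.034 m), for 0.1 s.
At the end, for the whole second after the job is handed in: Pointer within 4 mm of the mark; card upright (0.12 rad) in the slot (within 5 mm in x, 7 mm in y of its middle, bottom at most 6.5 mm above the base plate); contact bed down more than 4.5 of its 6 mm; fingers press the card with over 2 N; card still (y of guide_pointer in the frame of jig_mark between -0.004 and 0.004 m and x of card in the frame of guide_slot between -0.005 and 0.005 m and y of card in the frame of guide_slot between -0.007 and 0.007 m and z of card in the frame of guide_slot below 0.0065 m and value of joint contact_bed above 0.0045 m and angle between card's own z axis and vertical below 0.12 rad and contact force between the fingers and card above 2 N and linear speed of card below 0.02 m/s); the arm keeps its last pose, push and grip.
It fails at once if a bystander (multimeter) is moved by more than 20 mm (distance of multimeter from where it was at the start of the episode above 0.02 m).
It fails at once if a bystander (paste tin) is moved by more than 20 mm (distance of paste_tin from where it was at the start of the episode above 0.02 m).
It fails at once if a bystander (side cutters) is moved by more than 20 mm (distance of side_cutters from where it was at the start of the episode above 0.02 m).
It also fails if it takes over 48 s, if anything falls off the work surface, if the arm or the gripper's body presses on something with over 40 N, if the wrist force passes 120 N, or if a joint passes its speed limit or range.

ROBOT

A 6-joint arm with a two-finger parallel gripper is mounted at the origin on a cart in front of the work surface, level with it; the furniture and walls round the work are solid. World frame = base frame: x ahead of the robot, y to its left, z up, the work surface at z = 0. Lengths are in m, angles in rad, forces in N, time in s.
With the tool pointing down it reaches from about 0.35 to 0.875 m from the base axis. Payload 15.5 kg.
Tool frame: the origin (TCP) lies on the centre line of the jaws, within the pads' length; the fingertips stand manip.tips_ahead ahead of it and the grasp point (between the pads) lies 8 mm behind it (manip.tips_ahead is the distance from the TCP to the fingertips, in m); z points along the fingers, y is the line along which they close (so a half turn about z gives the same grasp; the last joint's range is limited). The gripper opens to 85 mm and grips with 20 to 120 N. Pads are 22 mm wide; open, the fingers measure 114 mm over their backs; the gripper's body (76 mm by 85 mm) begins 54 mm behind the grasp point. The pads swing forward as they close: fully open they stand 13 mm farther back than shut.
Start: joints at [-1.315, 0.494, 1.345, -0, 1.302, -0.096], TCP at [0.215, -0.587, 0.242] pointing down, gripper open.
Joint ranges: [-2.91, 2.91], [-0.82, 2.16], [0.22, 2.67], [-1.22, 4.37], [0.12, 2.79], [-3.08, 3.08]. Speed limits (rad/s): [1.89, 1.89, 2.57, 3.01, 3.01, 3.01].

INTERFACE

Orientations are given as a unit quaternion [x, y, z, w].
In Python, from workcell import observe, cams, workorder, boxes_of, silhouettes, manip gives the robot as it stands.
- The arm moves only by the tool play_rows, never from a script. Its argument "motion" is a list of rows, each a list of 4 numbers: the shift along the world's x, y, z in cm, then the turn about the world's z in rad. In form: [[dx, dy, dz, twist], ...]. A call has 1 to 5 rows; each row shifts and turns the commanded pose from where the row before left it; what a row does not reach is not made up. A row lasts 1/10 s, in which the tool goes at most 50 mm and 8.59 degrees, less where a joint would pass 70% of its speed; a pose out of reach is approached as far as the arm can. A call with a gripper value outside its range is refused whole. "fingers" is the opening, from 0 (shut) to 1 (fully open), set as the call begins (left out, the last holds). The fingers move at their own pace and stop on an object; the grip force is fixed at half the most. Time passes only in rows, so rows that do not move let the fingers close. It gives the time, the measured TCP pose, the force, the opening and the grip force at its end, in the units of the state.
- observe(): the state, without advancing time (a new reading comes with each control period).
- cams.grab_frame(name): name is "scene" or "side" or "wrist"; returns a dict with "image" (384x512x3 uint8, red, green, blue), "z_map" (384x512 float32, m along the optical axis (not along the pixel's ray), 0 where there is no reading), "intrinsics" (3x3 intrinsics, pixels), "R" (3x3) and "t" (3): a world point X has camera coordinates R X + t; the wrist camera has in their place "mount" (4x4, takes a point from camera to tool coordinates, whose origin is the TCP and whose axes are the flange's). Camera axes: x right, y down, z forward; pixel columns grow to the right and rows downward; lengths in m; the calibration is good to about 2 mm. A picture is of the moment at which its call begins: read the wrist's pose just before it.
- workorder.job_done(): hands the job in; it is judged then, once.
Trained networks look in the newest picture that a camera, given by its name, has taken for a name from the list of things; names that differ only in an ending like _2 or _b are one class to them, and where a whole thing is asked for, a point or a joint stands for the part that bears it (a point fixed in the world has none). Each returns a list of dicts, best first, with "confidence" (0 to 1); they miss things now and then, are a little off and sometimes report something else, mostly with a low value. They report only what shows in the picture. A call takes as long as a camera call. They do not tell look-alikes from the thing itself.
- boxes_of(camera, target): "xyz" ([x, y, z] in m, in world coordinates, good to about 4 mm: the middle of the surface that is visible of it).
- silhouettes(camera, target): "pixels" (384x512 bool, what is visible of it).
The state is a dict: "clock": time; "qpos": joint angles; "qd": joint speeds; "tau": joint torques, N m; "position": TCP position; "tcp_rot": TCP orientation; "contact_force": force on the tool from outside, world axes, zero at the start; "ft_torque": the same for the moment, N m; "gripper_width": finger opening in m; "grasp_force": force on a finger pad.
Only numpy, scipy, OpenCV 4.12 (cv2) and the standard library are available. Lean on these libraries where they do the work, as an engineer would, in place of code of your own. Each camera call takes 0.05 s, during which the arm holds its last target. There are 200 camera calls.

## Working session

There is one attempt and no reset: what is moved stays moved. The work goes in short steps, Python scripts to look and compute and a tool call to move; the robot and the scene stay as the last step left them, time stands still between calls to the robot, and variables do not carry over. Pictures are saved under pics/ and viewed, at most 10 in all, crops included, and the job is handed in when it is done.

Besides the shell and the picture viewer there is one more tool, called in YAML: its name, and indented under it one key for each argument. play_rows: Moves the arm, as the interface text tells. Its arguments: {"type":"object","properties":{"motion":{"type":"array"},"fingers":{"type":"number"}},"required":["motion"]}

```bash
mkdir -p pics; cat > h.py <<'E'
import numpy as np, cv2
from workcell import observe, cams, workorder, boxes_of, silhouettes, manip
from scipy.spatial.transform import Rotation as Ro
def grab(n):
    s=observe(); f=cams.grab_frame(n)
    if 'mount' in f and f.get('R') is None:
        T=np.eye(4);T[:3,:3]=Ro.from_quat(s['tcp_rot']).as_matrix();T[:3,3]=s['position']
        C=np.linalg.inv(T@np.array(f['mount']));f['R']=C[:3,:3];f['t']=C[:3,3]
    return f
def cloud(f):
    K=np.array(f['intrinsics']);z=f['z_map'];v,u=np.mgrid[:z.shape[0],:z.shape[1]]
    P=np.stack([(u-K[0,2])/K[0,0]*z,(v-K[1,2])/K[1,1]*z,z],-1)
    W=(P-np.array(f['t']))@np.array(f['R']); W[z<=0]=np.nan
    return W
def save(n,im): cv2.imwrite('pics/'+n,cv2.cvtColor(im,cv2.COLOR_RGB2BGR))
E
python3 - <<'E'
from h import *
print(manip.tips_ahead, observe())
for c in ['scene','side']:
    f=grab(c);save(c+'0.png',f['image'])
    for t in ['guide_tab','guide_pointer','jig_mark','guide_slot','card','stand','jig','multimeter','paste_tin','side_cutters','contact_bed']:
        print(c,t,[(np.round(b['xyz'],3).tolist(),round(b['confidence'],2)) for b in boxes_of(c,t)])
E
```

```text
0.011 {'clock': 0.0, 'qpos': array([-1.31451539e+00,  4.94190410e-01,  1.34612657e+00,  8.79729800e-06,
        1.30251841e+00, -9.55174589e-02]), 'qd': array([ 0.00013035, -0.00214358,  0.00026473,  0.00060597, -0.00097627,
        0.00159705]), 'tau': array([ 2.75337858e-03, -8.82165956e+01, -3.83862162e+01, -2.93912281e-04,
        1.03607247e-02, -1.64583577e-05]), 'position': array([ 0.21527291, -0.58638333,  0.24169731]), 'tcp_rot': array([ 9.84569598e-01,  1.74992345e-01, -4.56659384e-05, -6.19701608e-04]), 'contact_force': array([-1.12943847, -0.6132158 , -0.13738119]), 'ft_torque': array([-0.02282273, -0.01320505, -0.05750738]), 'grasp_force': 0.0, 'gripper_width': 0.08524278042118626}
scene guide_tab [([0.609, -0.029, 0.038], 0.69)]
scene guide_pointer [([0.614, -0.032, 0.034], 0.66)]
scene jig_mark [([0.593, 0.04, 0.019], 0.85)]
scene guide_slot [([0.611, -0.03, 0.037], 0.58)]
scene card [([0.49, 0.324, 0.079], 0.81), ([0.733, 0.071, 0.074], 0.6)]
scene stand [([0.473, 0.341, 0.003], 0.6)]
scene jig [([0.595, 0.043, 0.019], 0.94)]
scene multimeter [([0.42, -0.05, 0.008], 0.31)]
scene paste_tin [([0.603, 0.486, 0.069], 0.65)]
scene side_cutters [([0.42, -0.05, 0.008], 0.71)]
scene contact_bed []
side guide_tab [([0.609, -0.024, 0.036], 0.93)]
side guide_pointer [([0.611, -0.02, 0.039], 0.57)]
side jig_mark [([0.591, 0.047, 0.024], 0.82)]
side guide_slot [([0.611, -0.027, 0.04], 0.81)]
side card [([0.487, 0.325, 0.066], 0.69), ([0.729, 0.072, 0.065], 0.55)]
side stand [([0.474, 0.347, 0.009], 0.79)]
side jig [([0.594, 0.049, 0.022], 0.57), ([0.609, 0.067, 0.027], 0.41)]
side multimeter [([0.697, 0.332, 0.03], 0.83)]
side paste_tin [([0.613, -0.021, 0.04], 0.73), ([0.6, 0.487, 0.057], 0.59)]
side side_cutters []
side contact_bed [([0.608, 0.065, 0.025], 0.53)]
```

View pics/scene0.png

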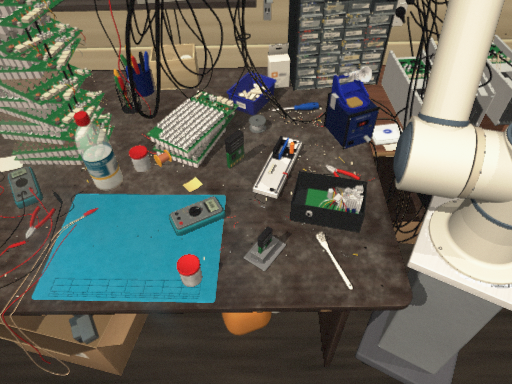

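View pics/side0.png

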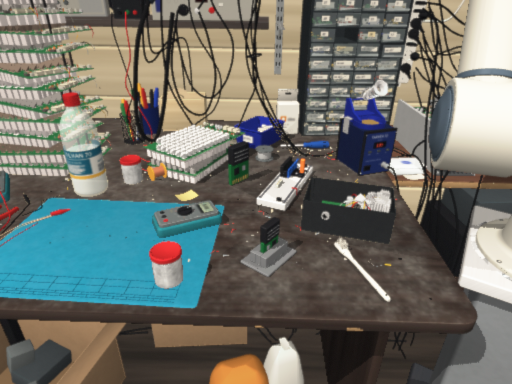

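The scene view shows the jig at (278,165), the black box at (328,200), the card in the grey stand at (264,240), and a larger card standing free at (234,148). The side cutters' handles are at (343,172), and the multimeter and tin are on the mat at (197,215) and (189,270). Card candidates are (264,240) and (234,148); the one in the stand fits the description. I'll check sizes and make close crops.

```bash
python3 - <<'E'
from h import *
tiles=[]
for c,r in [('scene',(130,205,245,375)),('side',(140,280,225,355))]:
    f=grab(c);W=cloud(f);im=f['image'];hsv=cv2.cvtColor(im,cv2.COLOR_RGB2HSV).astype(int)
    H,S,V=hsv[...,0],hsv[...,1],hsv[...,2]
    reg=(W[...,0]>.5)&(W[...,0]<.72)&(W[...,1]>-.15)&(W[...,1]<.2)&(W[...,2]>.012)&(W[...,2]<.1)
    for n,m in dict(orange=(H>5)&(H<20)&(S>150)&(V>120),red=((H<5)|(H>174))&(S>140)&(V>90),blue=(H>95)&(H<125)&(S>130)&(V>60),white=(S<40)&(V>170)).items():
        p=W[m&reg]; vv,uu=np.nonzero(m&reg)
        if len(p): print(c,n,len(p),np.round(np.percentile(p,[2,50,98],axis=0),3).tolist(),uu.mean().round(),vv.mean().round())
    for k,b in enumerate([(.49,.325),(.732,.071)]):
        m=(abs(W[...,0]-b[0])<.05)&(abs(W[...,1]-b[1])<.05)&(W[...,2]>.045)
        p=W[m]; print(c,'card',k,len(p),np.round(np.percentile(p,[1,50,99],axis=0),3).tolist())
        top=p[p[:,2]>np.percentile(p[:,2],97)-.006]; rr=cv2.minAreaRect((top[:,:2]*1000).astype(np.float32)); print(rr, len(top))
    # plate: 20mm
    m=(W[...,2]>.016)&(W[...,2]<.024)&(W[...,0]>.5)&(W[...,0]<.72)&(W[...,1]>-.2)&(W[...,1]<.25)&(S<60)&(V>120)
    p=(W[m][:,:2]*1000).astype(np.float32); print('plate',len(p),cv2.minAreaRect(p),np.percentile(p,[1,99],axis=0))
    a=im[r[0]:r[1],r[2]:r[3]]; tiles.append(cv2.resize(a,(780,int(780*a.shape[0]/a.shape[1])),interpolation=cv2.INTER_CUBIC))
save('c0.png',tiles[0][:600]); 
t=tiles[1]; save('c1.png',cv2.resize(t,None,fx=600/t.shape[0],fy=600/t.shape[0]))
E
```

```text
scene orange 47 [[0.579, -0.044, 0.027], [0.585, -0.03, 0.054], [0.598, -0.026, 0.071]] 291.0 148.0
scene red 5 [[0.557, 0.048, 0.018], [0.562, 0.051, 0.022], [0.567, 0.054, 0.024]] 286.0 174.0
scene blue 58 [[0.603, -0.064, 0.028], [0.61, -0.02, 0.048], [0.625, 0.009, 0.055]] 283.0 149.0
scene white 798 [[0.555, -0.096, 0.015], [0.594, 0.075, 0.021], [0.637, 0.147, 0.026]] 274.0 173.0
scene card 0 207 [[0.479, 0.296, 0.047], [0.485, 0.324, 0.082], [0.497, 0.341, 0.09]]
((488.58233642578125, 317.5325012207031), (44.873374938964844, 15.95339584350586), 83.59980773925781) 101
scene card 1 378 [[0.719, 0.034, 0.046], [0.729, 0.073, 0.091], [0.75, 0.098, 0.115]]
((732.8711547851562, 64.62538146972656), (64.72810363769531, 23.64877700805664), 77.37238311767578) 107
plate 862 ((602.366455078125, 22.76636505126953), (78.41912841796875, 252.18814086914062), 8.155933380126953) [[551.0287738  -99.63880394]
 [641.86159729 146.94897644]]
side orange 60 [[0.58, -0.035, 0.03], [0.584, -0.029, 0.051], [0.591, -0.025, 0.068]] 302.0 165.0
side red 2 [[0.562, 0.048, 0.02], [0.563, 0.049, 0.02], [0.564, 0.05, 0.02]] 296.0 188.0
side blue 88 [[0.605, -0.06, 0.026], [0.611, -0.023, 0.038], [0.632, 0.009, 0.052]] 292.0 168.0
side white 722 [[0.555, -0.084, 0.013], [0.592, 0.081, 0.019], [0.63, 0.148, 0.029]] 281.0 189.0
side card 0 396 [[0.48, 0.297, 0.047], [0.485, 0.328, 0.073], [0.499, 0.343, 0.087]]
((489.55145263671875, 318.37493896484375), (45.91765594482422, 15.750761032104492), 81.36827087402344) 136
side card 1 505 [[0.72, 0.036, 0.046], [0.729, 0.075, 0.084], [0.749, 0.099, 0.112]]
((734.0737915039062, 66.3526840209961), (63.10712814331055, 19.685592651367188), 79.76750183105469) 97
plate 813 ((602.93701171875, 23.318710327148438), (77.9732894897461, 251.865234375), 8.081645965576172) [[551.18038818 -97.61815765]
 [639.79289795 147.73917175]]
```

View pics/c0.png

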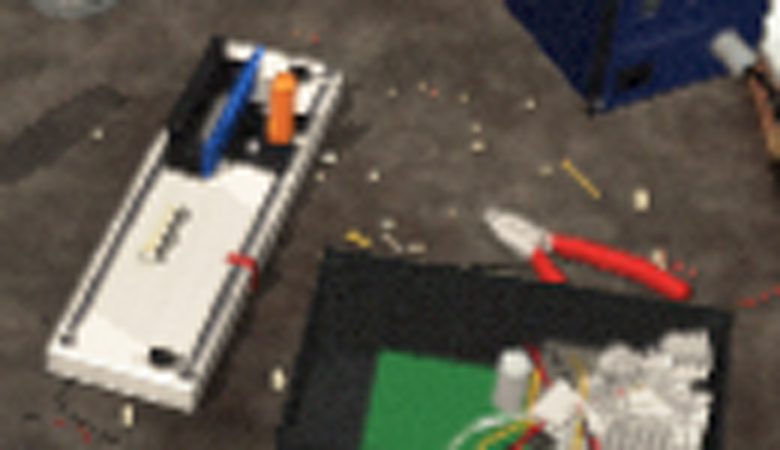

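View pics/c1.png

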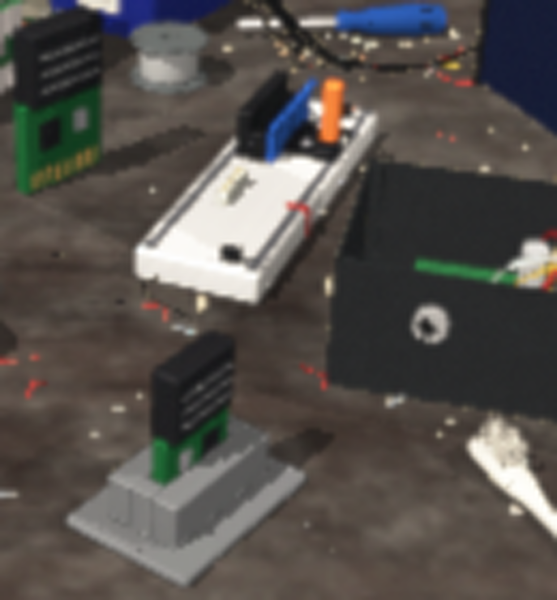

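The stand card's grip is 16x46 mm, so it's the right one (the other is about 21x64). Jig yaw is about 0.141 and its origin is near (0.614, 0.025). Next I'll check obstacle heights along the path.

```bash
python3 - <<'E'
from h import *
W=np.concatenate([cloud(grab(c)).reshape(-1,3) for c in ['scene','side']])
W=W[~np.isnan(W[:,0])]
for x in np.arange(.1,.85,.05):
    print('%.2f'%x,[int(1000*np.percentile(q,97)) if len(q:=W[(abs(W[:,0]-x)<.025)&(abs(W[:,1]-y)<.025)&(W[:,2]<.6)][:,2])>3 else None for y in np.arange(-.6,.5,.05)])
m=(W[:,0]<.56)&(W[:,0]>.3)&(W[:,1]>-.05)&(W[:,1]<.3)&(W[:,2]>.055)&(W[:,2]<.1)&~((W[:,1]>.28)&(W[:,0]>.45))
print('box',cv2.minAreaRect((W[m][:,:2]*1000).astype(np.float32)),np.percentile(W[m],[1,99],axis=0))
E
```

```text
0.10 [137, 152, 136, 24, -3, -3, -746, -746, None, 1, 13, 17, 347, 337, 314, 3, -650, 3, 1, None, None, None]
0.15 [147, 136, 109, -485, -4, -1, 4, -188, -397, 0, 2, 450, 424, 362, 334, 287, 3, 3, 2, None, None, None]
0.20 [-230, -292, -483, -484, -484, 4, -3, -106, -128, -746, 560, 561, 498, 411, 339, 305, 3, 3, 3, 2, None, None]
0.25 [-295, -483, -483, -483, -484, 2, 18, 26, -41, -745, -746, 559, 499, 403, 340, 312, 3, 2, 8, 2, -4, None]
0.30 [151, 163, 182, 172, 169, 144, 127, 55, 1, None, 540, 540, 4, 284, 78, 75, 2, 8, 8, 3, 2, None]
0.35 [236, 333, 305, 253, 205, 163, 29, 25, 35, 18, 4, 12, 78, 80, 81, 76, 20, 9, 3, 3, 3, 0]
0.40 [390, 350, 136, 134, 1, 13, 25, 140, 141, 3, 4, 14, -465, 77, 82, 76, 66, 3, 3, 3, 3, 3]
0.45 [137, 310, 1, 4, None, None, 178, 260, 260, 149, 5, 12, 5, 77, 25, 24, 76, 4, 30, 27, 3, 3]
0.50 [426, 446, 346, None, None, None, 195, 239, 173, 148, 3, 3, 4, 77, 76, 77, 72, 4, 87, 85, 3, 3]
0.55 [377, 449, 445, None, None, None, None, 202, 161, 3, 3, 17, 24, 23, 22, 24, 3, 3, 3, 5, 3, 5]
0.60 [367, 423, 445, 444, 3, 5, 24, 7, 5, 3, 29, 68, 52, 31, 24, 22, 3, 3, 3, 5, 6, 71]
0.65 [401, 418, 377, 441, 430, 4, 27, 21, 16, 3, 21, 56, 55, 23, 21, 4, 3, 35, 36, 6, 6, 72]
0.70 [414, 365, 372, 423, 440, 11, 5, 21, 49, 4, 4, 3, 4, 109, 4, 4, 5, 38, 45, 40, 32, 6]
0.75 [445, 414, 416, 380, 437, 407, 4, 53, 140, 149, 36, 3, 3, 113, 111, 4, 4, 6, 38, 38, 29, 5]
0.80 [None, 445, 442, 436, 362, 114, 366, 378, 397, 440, 336, 3, 2, 3, 3, 5, 5, 5, 6, 6, 6, 6]
box ((402.3614501953125, 107.93589782714844), (196.0098114013672, 134.37542724609375), 16.054487228393555) [[0.30291183 0.02495205 0.05528437]
 [0.50593394 0.19069042 0.08248289]]
```

play_rows:
  motion:
    - [0,0,5,0]
    - [0,0,5,0]
    - [0,1,5,0]
    - [0.5,4.5,2,-0.05]
    - [1,4.5,0,-0.05]

```text
clock: 1.9
position: [0.2304, -0.4872, 0.4144]
tcp_rot: [0.992, 0.124, 0.001, 0.003]
contact_force: [0.8, -0.1, 0.5]
gripper_width: 0.0857
grasp_force: 0.0
```

play_rows:
  motion:
    - [1,4.5,0,-0.05]
    - [1,4.5,0,-0.06]
    - [1,4.5,0,0]
    - [1,4.5,0,0]
    - [1.5,4.5,0,0]

```text
clock: 2.4
position: [0.285, -0.2601, 0.4114]
tcp_rot: [0.998, 0.07, 0.0, 0.0]
contact_force: [1.2, -1.0, 0.6]
gripper_width: 0.0852
grasp_force: 0.0
```

play_rows:
  motion:
    - [2,4.5,0,0]
    - [2.5,4,0,0]
    - [3,4,0,0]
    - [3,3.5,0,0]
    - [3.5,3,-1,0]

```text
clock: 2.9
position: [0.4262, -0.07, 0.4025]
tcp_rot: [0.997, 0.071, 0.001, 0.001]
contact_force: [1.4, -1.4, -0.5]
gripper_width: 0.0853
grasp_force: 0.0
```

play_rows:
  motion:
    - [4,2.5,-1,0]
    - [4,2,-2,0]
    - [4,0,-3,0]
    - [4,0,-3,0]
    - [0,0,0,0]

```text
clock: 3.4
position: [0.5872, -0.0267, 0.3058]
tcp_rot: [0.997, 0.071, -0.003, -0.001]
contact_force: [-1.0, -0.1, -1.1]
gripper_width: 0.0854
grasp_force: 0.0
```

play_rows:
  motion:
    - [0,0,-4,0]
    - [0,0,-4,0]
    - [0,0,-2,0]
    - [0,0,0,0]
  fingers: 0.6

```text
clock: 3.8
position: [0.5835, -0.027, 0.2092]
tcp_rot: [0.997, 0.071, -0.002, -0.0]
contact_force: [-0.1, 0.1, 0.5]
gripper_width: 0.0513
grasp_force: 0.0
```

```bash
cat > jig.py <<'E'
from h import *
def look(name):
    f=grab('wrist');W=cloud(f);im=f['image'];save(name,im)
    hsv=cv2.cvtColor(im,cv2.COLOR_RGB2HSV).astype(int);H,S,V=hsv[...,0],hsv[...,1],hsv[...,2]
    reg=(W[...,0]>.5)&(W[...,0]<.72)&(W[...,1]>-.15)&(W[...,1]<.2)&(W[...,2]>.012)&(W[...,2]<.1)
    a=.141;o=np.array([.614,.0247]);R=np.array([[np.cos(a),-np.sin(a)],[np.sin(a),np.cos(a)]])
    J=W.copy();J[...,:2]=(W[...,:2]-o)@R
    for n,m in dict(orangetop=(H>5)&(H<20)&(S>150)&(V>120)&(W[...,2]>.06),red=((H<5)|(H>174))&(S>140)&(V>90),blue=(H>95)&(H<125)&(S>130)&(V>60),white=(S<40)&(V>170)&(W[...,2]<.025)).items():
        m=m&reg;p=J[m];vv,uu=np.nonzero(m)
        if len(p): print(n,len(p),'jig',np.round(np.percentile(p,[2,50,98],axis=0),4).tolist(),'world',np.round(np.median(W[m],0),4),uu.mean().round(),vv.mean().round())
    return f,W,J
E
python3 -c "
from jig import *
print(observe()['position'],observe()['tcp_rot']);look('w1.png')"
```

```text
[ 0.58346239 -0.02702662  0.20921315] [ 9.97490015e-01  7.07702538e-02 -2.23749074e-03 -4.85567900e-04]
orangetop 147 jig [[-0.041, -0.0595, 0.0622], [-0.0349, -0.0536, 0.0687], [-0.0302, -0.0488, 0.0702]] world [ 0.587  -0.0337  0.0687] 263.0 176.0
red 37 jig [[-0.0492, 0.0304, 0.0203], [-0.0445, 0.0323, 0.0216], [-0.0387, 0.0341, 0.023]] world [0.5655 0.0505 0.0216] 186.0 174.0
blue 464 jig [[-0.0125, -0.0895, 0.043], [-0.0087, -0.063, 0.0504], [-0.0053, -0.0347, 0.0537]] world [ 0.6144 -0.0389  0.0504] 272.0 146.0
white 9926 jig [[-0.0473, -0.1231, 0.0186], [-0.0098, 0.0281, 0.0204], [0.0275, 0.1171, 0.0222]] world [0.6007 0.0515 0.0204] 199.0 142.0
```

View pics/w1.png

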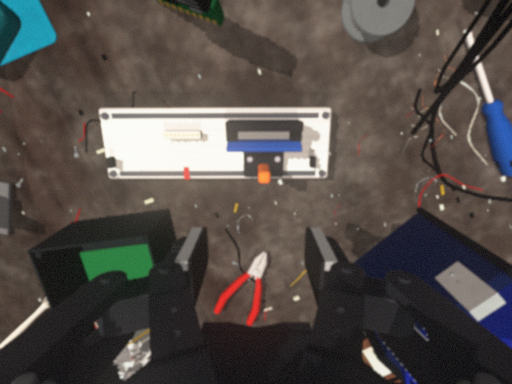

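The wrist view shows the jig level at (100-331,107-178), tab at (264,172), red mark at (186,174), contact bed at (183,134). The larger card is at the top and the cutters are at (245,290). Going down on the tab.

play_rows:
  motion:
    - [0.3,-0.7,-3,0]
    - [0,0,-4,0]
    - [0,0,-4,0]
    - [0,0,-3.2,0]
    - [0,0,-1.5,0]

```text
clock: 4.35
position: [0.5884, -0.0343, 0.0537]
tcp_rot: [0.997, 0.071, -0.0, -0.0]
contact_force: [0.1, -0.4, 1.4]
gripper_width: 0.0512
grasp_force: 0.0
```

play_rows:
  motion:
    - [0,0,0,0]
    - [0,0,0,0]
    - [0,0,0,0]
    - [0,0,0,0]
    - [0,0,0,0]
  fingers: 0

```text
clock: 4.85
position: [0.5896, -0.0344, 0.0565]
tcp_rot: [0.997, 0.071, 0.002, 0.0]
contact_force: [-0.6, -0.4, 7.2]
gripper_width: 0.0105
grasp_force: 58.5
```

play_rows:
  motion:
    - [0,0,0.3,0]
    - [-0.28,1.98,0,0]
    - [-0.28,1.98,0,0]
    - [-0.28,1.98,0,0]
    - [-0.28,1.98,0,0]

```text
clock: 5.35
position: [0.5777, 0.0455, 0.0572]
tcp_rot: [0.997, 0.071, 0.001, 0.0]
contact_force: [11.2, -1.6, -35.7]
gripper_width: 0.0105
grasp_force: 63.5
```

play_rows:
  motion:
    - [0,0,0,0]
    - [0,0,0,0]

```text
clock: 5.55
position: [0.5777, 0.046, 0.0572]
tcp_rot: [0.997, 0.071, 0.001, -0.0]
contact_force: [9.0, 4.1, -33.9]
gripper_width: 0.0097
grasp_force: 63.6
```

```bash
python3 -c "
from jig import *
print(observe()['position']);f,W,J=look('w2.png')
g=grab('scene');a=f['image'][100:260,130:340];b=g['image'][130:205,245,] if 0 else g['image'][130:205,240:340]
save('w2c.png',np.vstack([cv2.resize(a,(440,330),interpolation=2),cv2.resize(b,(440,270),interpolation=2)]))"
```

```text
[0.57767073 0.04602471 0.05716275]
orangetop 444 jig [[-0.0412, 0.0213, 0.0672], [-0.0354, 0.026, 0.069], [-0.0311, 0.0311, 0.0704]] world [0.5751 0.0456 0.069 ] 256.0 266.0
blue 3597 jig [[-0.0138, -0.0088, 0.0295], [-0.0081, 0.0245, 0.0487], [-0.0049, 0.0593, 0.0534]] world [0.6025 0.0477 0.0487] 259.0 196.0
white 28646 jig [[-0.0469, -0.1214, 0.0189], [-0.0067, -0.0391, 0.0203], [0.0268, 0.1169, 0.0216]] world [ 0.6098 -0.0152  0.0203] 322.0 179.0
```

View pics/w2c.png

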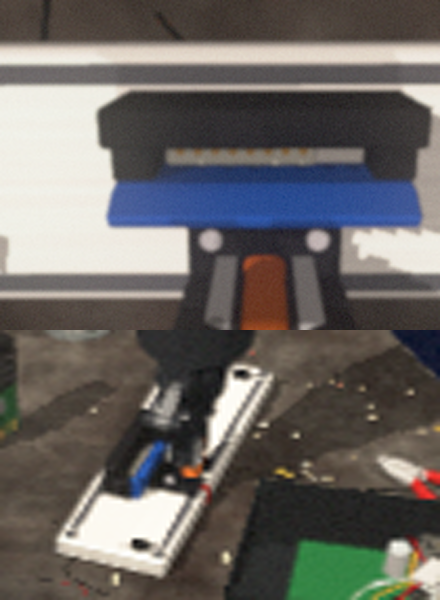

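play_rows:
  motion:
    - [0,0,-0.25,0]
    - [-0.09,0.63,0,0]
    - [0,0,0,0]
    - [0,0,0,0]

```text
clock: 6.05
position: [0.5768, 0.0516, 0.0568]
tcp_rot: [0.997, 0.071, 0.001, 0.0]
contact_force: [-3.6, 2.6, 10.0]
gripper_width: 0.0105
grasp_force: 69.5
```

play_rows:
  motion:
    - [0,0,0,0]
    - [0,0,0,0]
    - [0,0,0,0]
    - [0,0,3,0]
    - [0,0,4,0]
  fingers: 0.5

```text
clock: 6.55
position: [0.575, 0.0512, 0.1243]
tcp_rot: [0.997, 0.071, -0.002, -0.0]
contact_force: [0.1, 0.7, -0.2]
gripper_width: 0.0428
grasp_force: 0.0
```

play_rows:
  motion:
    - [0,0,4,0]
    - [0,0,4,0]
    - [0,0,0,0]

```text
clock: 6.85
position: [0.5786, 0.0513, 0.2102]
tcp_rot: [0.997, 0.071, 0.004, 0.0]
contact_force: [0.2, -0.8, -0.3]
gripper_width: 0.0428
grasp_force: 0.0
```

```bash
python3 -c "
from jig import *
print(observe()['position']);f,W,J=look('w3.png')
# pointer & mark close
K=f['intrinsics'];R=np.array(f['R'])
m=(J[...,0]>-.056)&(J[...,0]<.03)&(J[...,1]>-.02)&(J[...,1]<.09);v,u=np.nonzero(m);print(u.min(),u.max(),v.min(),v.max())
a=f['image'][v.min()-8:v.max()+8,u.min():u.max()];s=780/a.shape[1]
save('w3c.png',cv2.resize(a,None,fx=s,fy=s,interpolation=2)[:600]);np.savez('w3.npz',J=J,im=f['image'])"
```

```text
[0.57861862 0.0512861  0.21022786]
orangetop 146 jig [[-0.0414, 0.0271, 0.0621], [-0.0352, 0.032, 0.0687], [-0.0304, 0.0379, 0.0703]] world [0.5746 0.0517 0.0687] 255.0 184.0
blue 293 jig [[-0.0136, 0.0029, 0.0458], [-0.0104, 0.0269, 0.0516], [-0.0062, 0.0543, 0.0537]] world [0.6008 0.0498 0.0516] 260.0 155.0
white 10403 jig [[-0.0472, -0.1219, 0.0184], [-0.0088, -0.032, 0.0203], [0.0268, 0.1184, 0.022]] world [ 0.6079 -0.0084  0.0203] 295.0 149.0
0 489 114 383
```

View pics/w3c.png

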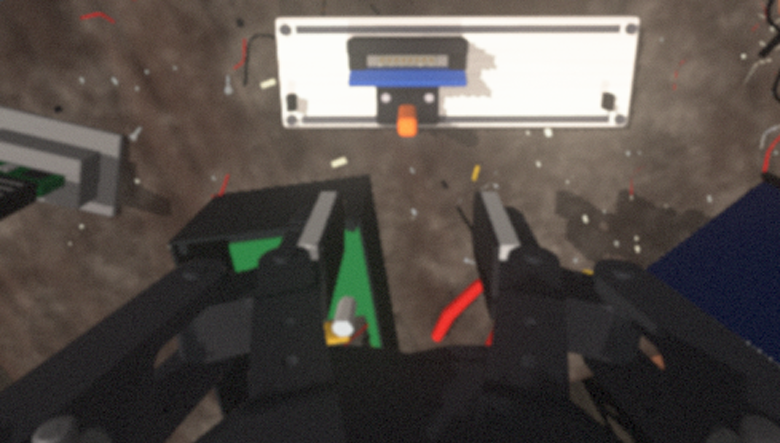

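The wrist view shows the tab at crop (406,120), the lip at (350-467,78), and the contact bed centred in the slot at (408,60); the tab hides the red mark. Checking the pointer against the mark from the other cameras.

```bash
python3 -c "
from jig import *
d=np.load('w3.npz');J=d['J'];print(observe()['qpos'].round(2))
m=(J[...,2]>.050)&(J[...,2]<.058)&(J[...,1]>-.01)&(J[...,1]<.075)&(J[...,0]>.0)&(J[...,0]<.03);print('back',np.percentile(J[m],[2,50,98],axis=0).round(4).tolist())
a=.141;o=np.array([.614,.0247]);R=np.array([[np.cos(a),-np.sin(a)],[np.sin(a),np.cos(a)]])
T=[]
for c in ['scene','side']:
    f=grab(c);W=cloud(f);q=W.copy();q[...,:2]=(W[...,:2]-o)@R
    h=cv2.cvtColor(f['image'],cv2.COLOR_RGB2HSV).astype(int)
    m=((h[...,0]<5)|(h[...,0]>174))&(h[...,1]>120)&(h[...,2]>70)&(abs(q[...,0]+.045)<.012)&(abs(q[...,1]-.03)<.03)&(q[...,2]<.04)
    print(c,'red',m.sum(),q[m].mean(0).round(4));
    m=(h[...,1]<60)&(h[...,2]>110)&(abs(q[...,0]+.052)<.005)&(abs(q[...,1]-.03)<.03)&(q[...,2]<.04)
    y,x=(168,265) if c=='scene' else (182,275);T.append(cv2.resize(f['image'][y-10:y+20,x:x+40],(600,300) if 0 else (400,300),interpolation=2))
save('pm.png',np.hstack(T))
"
```

```text
[-0.01  0.46  1.51 -0.    1.17  1.41]
back [[0.0068, -0.0035, 0.0528], [0.0116, 0.032, 0.0543], [0.0156, 0.0684, 0.0559]]
scene red 6 [-0.0499  0.0326  0.017 ]
side red 3 [-0.0481  0.0336  0.0202]
```

View pics/pm.png

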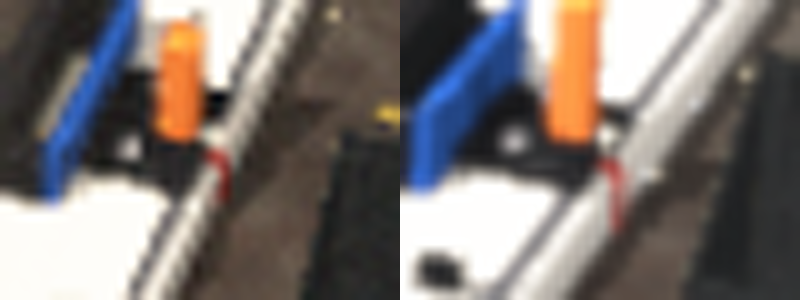

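play_rows:
  motion:
    - [-3,0,0,0]
    - [-4,0,-3,0]
    - [-2,0,-2,0]
    - [0,0,0,0]

```text
clock: 7.4
position: [0.481, 0.0514, 0.1516]
tcp_rot: [0.997, 0.071, -0.004, -0.0]
contact_force: [0.1, 0.8, -0.0]
gripper_width: 0.0426
grasp_force: 0.0
```

```bash
python3 -c "
from jig import *
print(observe()['position']);f,W,J=look('w4.png');print(np.array(f['mount']).round(3).tolist())
np.savez('w4.npz',J=J,im=f['image'])
# rectified top view of plane z=.02 around the mark
a=.141;o=np.array([.614,.0247]);K=np.array(f['intrinsics'])
R2=np.array([[np.cos(a),-np.sin(a)],[np.sin(a),np.cos(a)]])
X,Y=np.meshgrid(np.arange(-.06,.02,.00025),np.arange(-.01,.08,.00025),indexing='ij')
P=np.stack([X,Y],-1)@R2.T+o;P=np.concatenate([P,np.full(P.shape[:2]+(1,),.02)],-1)
c=P@np.array(f['R']).T+np.array(f['t']);q=c@K.T;q=(q[...,:2]/q[...,2:]).astype(np.float32)
im=cv2.remap(f['image'],q[...,0],q[...,1],cv2.INTER_CUBIC);im=cv2.resize(im[::-1,::-1],None,fx=2,fy=2)
save('rect.png',np.ascontiguousarray(im)[:600]);print(im.shape)
"
```

```text
[0.48099184 0.05143452 0.15161436]
orangetop 294 jig [[-0.0419, 0.0264, 0.0622], [-0.0368, 0.0326, 0.0689], [-0.0308, 0.038, 0.0705]] world [0.5732 0.0517 0.0689] 274.0 71.0
red 17 jig [[-0.0507, 0.0296, 0.0176], [-0.05, 0.033, 0.0209], [-0.0486, 0.0349, 0.0224]] world [0.5598 0.0503 0.0209] 271.0 93.0
blue 1026 jig [[-0.0137, -0.0035, 0.0434], [-0.0106, 0.0308, 0.0515], [-0.0054, 0.0667, 0.0538]] world [0.5994 0.0538 0.0515] 275.0 34.0
white 17259 jig [[-0.0475, -0.1222, 0.0187], [-0.0132, -0.0371, 0.0203], [0.017, 0.1183, 0.0219]] world [ 0.6027 -0.0137  0.0203] 328.0 45.0
[[-0.001, -0.96, -0.278, 0.07], [1.0, -0.001, -0.002, 0.0], [0.001, -0.278, 0.96, -0.132], [0.0, 0.0, 0.0, 1.0]]
(640, 720, 3)
```

View pics/rect.png

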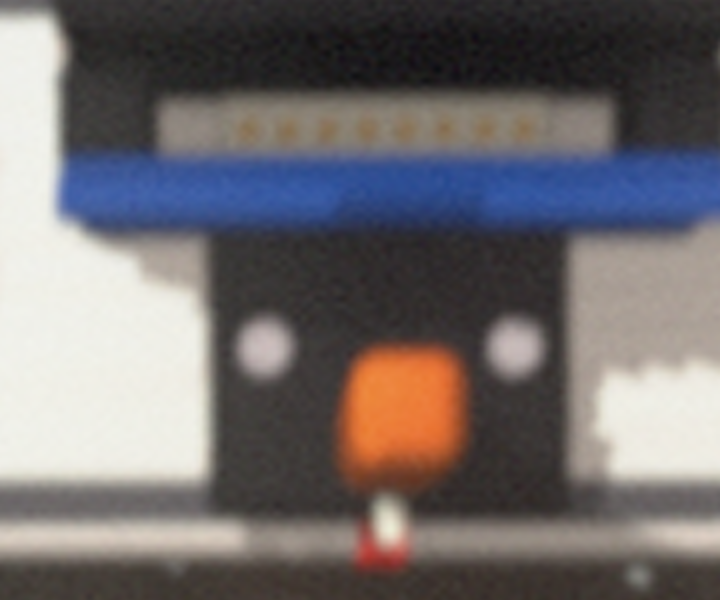

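Rectified at plate level, the pointer (388,515) stands 0.6 mm from the red mark (383,550), and the bed is centred in the slot. Guide done; moving to the card.

play_rows:
  motion:
    - [0,2,4,0.13]
    - [0.1,4,3,0.13]
    - [0.2,4,0,0.13]
    - [0.2,4,0,0.13]
    - [0.2,4,0,0.13]

```text
clock: 7.95
position: [0.4942, 0.2333, 0.2253]
tcp_rot: [0.922, 0.388, 0.001, 0.0]
contact_force: [0.9, -0.5, 0.1]
gripper_width: 0.0428
grasp_force: 0.0
```

play_rows:
  motion:
    - [0.1,3,0,0.13]
    - [0,2,0,0.13]
    - [0,2,0,0.13]
    - [0,1,0,0.13]
    - [0,0,0,0.13]

```text
clock: 8.45
position: [0.495, 0.3132, 0.2248]
tcp_rot: [0.749, 0.663, 0.0, -0.0]
contact_force: [0.5, -1.0, -1.1]
gripper_width: 0.0425
grasp_force: 0.0
```

play_rows:
  motion:
    - [0,0,0,0]
    - [0,0,0,0]

```text
clock: 8.65
position: [0.4946, 0.3114, 0.2248]
tcp_rot: [0.753, 0.658, 0.0, 0.0]
contact_force: [-0.1, 0.5, -0.0]
gripper_width: 0.0427
grasp_force: 0.0
```

```bash
cat > card.py <<'E'
from h import *
s=observe();print(s['position'],Ro.from_quat(s['tcp_rot']).as_matrix()[:,1].round(3),s['qpos'].round(2))
f=grab('wrist');W=cloud(f);save('w5.png',f['image'])
m=(abs(W[...,0]-.489)<.06)&(abs(W[...,1]-.318)<.06)
for lo,hi in [(.078,.1),(.025,.035)]:
    k=(m&(W[...,2]>lo)&(W[...,2]<hi)).astype(np.uint8);p=W[k>0]
    if len(p)>5:
        (c,wh,a)=cv2.minAreaRect((p[:,:2]*1000).astype(np.float32));print(lo,len(p),np.round(c,1),np.round(wh,1),round(a,2),p[:,2].mean().round(4))
print([ (np.round(b['xyz'],3),b['confidence']) for b in boxes_of('wrist','card')])
E
python3 card.py
```

```text
[0.4946242  0.31144212 0.22478282] [ 0.991 -0.133  0.   ] [ 0.46  0.45  1.47 -0.    1.22  0.59]
0.078 769 [489.  317.1] [46.2 15.6] 82.4 0.0858
0.025 1421 [488.9 317.2] [75.2 39.7] 82.91 0.0301
[(array([0.489, 0.326, 0.089]), 0.67), (array([0.736, 0.098, 0.048]), 0.65), (array([0.616, 0.042, 0.053]), 0.2)]
```

play_rows:
  motion:
    - [-0.55,0.57,-4,0.005]
    - [0,0,-4,0]
    - [0,0,-4,0]
    - [0,0,-2.8,0]
    - [0,0,-1,0]

```text
clock: 9.25
position: [0.4876, 0.3162, 0.0643]
tcp_rot: [0.75, 0.661, -0.002, -0.0]
contact_force: [0.4, -0.3, 0.3]
gripper_width: 0.0426
grasp_force: 0.0
```

play_rows:
  motion:
    - [0,0,0,0]
    - [0,0,0,0]
    - [0,0,0,0]
    - [0,0,0,0]
    - [0,0,0,0]
  fingers: 0

```text
clock: 9.75
position: [0.4893, 0.3174, 0.068]
tcp_rot: [0.75, 0.662, 0.001, 0.0]
contact_force: [-0.2, 0.2, 8.4]
gripper_width: 0.0154
grasp_force: 60.6
```

play_rows:
  motion:
    - [0,0,2,0]
    - [0,0,3,0]
    - [0,0,3,0]
    - [0,0,3,0]
    - [1,-2,0,0]

```text
clock: 10.25
position: [0.4997, 0.2992, 0.1813]
tcp_rot: [0.749, 0.663, 0.003, 0.001]
contact_force: [0.0, -0.7, -2.2]
gripper_width: 0.0148
grasp_force: 60.1
```

play_rows:
  motion:
    - [2,-4,0,0.06]
    - [2,-4,0,0.07]
    - [2,-4,0,0.07]
    - [2,-4,0,0.07]
    - [1.5,-4,0,0]

```text
clock: 10.75
position: [0.5946, 0.0952, 0.1774]
tcp_rot: [0.653, 0.758, 0.0, 0.0]
contact_force: [0.0, 0.4, -1.4]
gripper_width: 0.0152
grasp_force: 59.9
```

play_rows:
  motion:
    - [1,-3,0,0]
    - [0.57,-1.09,0,0]
    - [0,0,0,0]
    - [0,0,0,0]

```text
clock: 11.15
position: [0.6091, 0.0568, 0.177]
tcp_rot: [0.654, 0.757, 0.0, -0.0]
contact_force: [-0.1, 0.2, -1.9]
gripper_width: 0.0154
grasp_force: 59.9
```

```bash
cat > chk.py <<'E'
from h import *
s=observe();print(s['position'].round(4),Ro.from_quat(s['tcp_rot']).as_matrix()[:,1].round(3),s['contact_force'].round(1))
a=.141;o=np.array([.614,.0247]);R=np.array([[np.cos(a),-np.sin(a)],[np.sin(a),np.cos(a)]])
for c in ['scene','side','wrist']:
    f=grab(c);W=cloud(f);save('k_%s_%.2f.png'%(c,s['clock']),f['image'])
    J=W.copy();J[...,:2]=(W[...,:2]-o)@R
    h=cv2.cvtColor(f['image'],cv2.COLOR_RGB2HSV).astype(int)
    g=(h[...,0]>45)&(h[...,0]<85)&(h[...,1]>90)&(h[...,2]>40)&(abs(J[...,0])<.04)&(abs(J[...,1]-.03)<.05)&(J[...,2]>.05)
    if g.sum()>8: print(c,'green',g.sum(),np.percentile(J[g],[3,50,97],axis=0).round(4).tolist())
    r=(abs(J[...,0]+.04)<.03)&(J[...,1]>-.02)&(J[...,1]<.08)&(h[...,0]>5)&(h[...,0]<20)&(h[...,1]>150)&(J[...,2]>.04)&(J[...,2]<.075)
    if r.sum()>5: print(c,'tab',r.sum(),np.percentile(J[r],[3,50,97],axis=0).round(4).tolist())
E
python3 chk.py
```

```text
[0.6091 0.0568 0.177 ] [0.989 0.145 0.   ] [-0.1  0.2 -1.9]
scene green 45 [[-0.0056, 0.0213, 0.1212], [-0.002, 0.0567, 0.1399], [0.0025, 0.0593, 0.1606]]
scene tab 35 [[-0.0424, 0.0277, 0.0427], [-0.0374, 0.0369, 0.059], [-0.0322, 0.0394, 0.0706]]
side green 106 [[-0.0069, 0.0155, 0.1177], [-0.0033, 0.0555, 0.1396], [0.0031, 0.06, 0.1599]]
side tab 35 [[-0.042, 0.0343, 0.042], [-0.038, 0.038, 0.0532], [-0.0325, 0.0408, 0.0658]]
wrist green 59 [[-0.0044, 0.0553, 0.1579], [-0.0012, 0.0565, 0.1591], [0.0021, 0.0576, 0.1602]]
wrist tab 257 [[-0.0421, 0.0275, 0.043], [-0.0356, 0.0352, 0.0675], [-0.0313, 0.0383, 0.0699]]
```

play_rows:
  motion:
    - [0.15,-0.05,-2,0]
    - [0,0,-2.5,0]
    - [0,0,-1.2,0]
    - [0,0,0,0]
    - [0,0,0,0]

```text
clock: 11.8
position: [0.611, 0.056, 0.1204]
tcp_rot: [0.653, 0.757, 0.0, 0.0]
contact_force: [-0.1, 0.4, -1.7]
gripper_width: 0.015
grasp_force: 60.0
```

```bash
python3 chk.py
```

```text
[0.611  0.056  0.1204] [0.989 0.146 0.   ] [-0.1  0.4 -1.7]
scene green 37 [[-0.0037, 0.0295, 0.0647], [-0.001, 0.0547, 0.0841], [0.0028, 0.0579, 0.1053]]
scene tab 36 [[-0.0427, 0.0286, 0.0412], [-0.0384, 0.0371, 0.0568], [-0.0318, 0.0404, 0.0718]]
side green 90 [[-0.0037, 0.0179, 0.0599], [-0.001, 0.0547, 0.081], [0.0049, 0.0583, 0.1023]]
side tab 40 [[-0.0421, 0.033, 0.0408], [-0.0387, 0.0377, 0.0536], [-0.0331, 0.0402, 0.0651]]
wrist green 95 [[-0.0016, 0.0508, 0.0812], [0.0018, 0.0552, 0.1026], [0.005, 0.0561, 0.104]]
wrist tab 482 [[-0.0418, 0.0279, 0.0425], [-0.0356, 0.0354, 0.0671], [-0.0312, 0.0382, 0.0699]]
```

play_rows:
  motion:
    - [0,0,-0.7,0]
    - [0,0,-0.7,0]
    - [0,0,0,0]

```text
clock: 12.25
position: [0.6104, 0.0556, 0.105]
tcp_rot: [0.654, 0.757, -0.0, -0.0]
contact_force: [-0.7, 0.1, -2.1]
gripper_width: 0.015
grasp_force: 61.0
```

play_rows:
  motion:
    - [0,0,-0.6,0]
    - [0,0,-0.5,0]
    - [0,0,0,0]
    - [0,0,0,0]

```text
clock: 12.65
position: [0.6108, 0.0556, 0.0946]
tcp_rot: [0.654, 0.757, -0.0, -0.0]
contact_force: [0.2, 0.0, -0.1]
gripper_width: 0.0149
grasp_force: 61.0
```

play_rows:
  motion:
    - [0,0,-0.4,0]
    - [0,0,0,0]
    - [0,0,0,0]

```text
clock: 12.95
position: [0.6112, 0.0556, 0.0911]
tcp_rot: [0.654, 0.757, 0.0, 0.0]
contact_force: [0.4, -0.4, 3.5]
gripper_width: 0.015
grasp_force: 61.8
```

play_rows:
  motion:
    - [0,0,-0.3,0]
    - [0,0,0,0]
    - [0,0,0,0]

```text
clock: 13.25
position: [0.6112, 0.0556, 0.0881]
tcp_rot: [0.654, 0.757, 0.0, 0.0]
contact_force: [1.3, -0.8, 7.0]
gripper_width: 0.0151
grasp_force: 62.2
```

play_rows:
  motion:
    - [0,0,-0.2,0]
    - [0,0,0,0]
    - [0,0,0,0]

```text
clock: 13.55
position: [0.6112, 0.0556, 0.0862]
tcp_rot: [0.654, 0.757, 0.0, 0.0]
contact_force: [1.0, 0.4, 7.8]
gripper_width: 0.0155
grasp_force: 62.5
```

play_rows:
  motion:
    - [0,0,-0.15,0]
    - [0,0,0,0]
    - [0,0,0,0]

```text
clock: 13.85
position: [0.6115, 0.0556, 0.0859]
tcp_rot: [0.654, 0.757, 0.001, 0.001]
contact_force: [-4.8, 0.3, 26.5]
gripper_width: 0.0152
grasp_force: 65.0
```

play_rows:
  motion:
    - [0,0,-0.15,0]
    - [0,0,0,0]
    - [0,0,0,0]

```text
clock: 14.15
position: [0.612, 0.0556, 0.0856]
tcp_rot: [0.654, 0.757, 0.001, 0.001]
contact_force: [-7.3, -1.1, 44.8]
gripper_width: 0.0151
grasp_force: 67.9
```

play_rows:
  motion:
    - [0,0,0.12,0]
    - [0,0,0,0]
    - [0,0,0,0]

```text
clock: 14.45
position: [0.6118, 0.0556, 0.0857]
tcp_rot: [0.654, 0.757, 0.001, 0.001]
contact_force: [-3.2, 0.1, 27.1]
gripper_width: 0.0153
grasp_force: 65.3
```

```bash
python3 chk.py
```

```text
[0.6118 0.0556 0.0857] [0.989 0.146 0.003] [-3.2  0.1 27.1]
scene green 17 [[-0.0034, 0.0434, 0.0504], [0.0017, 0.0551, 0.058], [0.0092, 0.0572, 0.0726]]
scene tab 35 [[-0.043, 0.0295, 0.0402], [-0.0368, 0.037, 0.0585], [-0.0316, 0.0402, 0.0712]]
side green 41 [[-0.0025, 0.017, 0.052], [-0.0009, 0.0537, 0.0585], [0.0086, 0.0586, 0.0688]]
side tab 43 [[-0.0423, 0.0325, 0.0407], [-0.0378, 0.0378, 0.0545], [-0.0335, 0.0413, 0.0681]]
wrist green 82 [[-0.0016, 0.0533, 0.0606], [0.0021, 0.0549, 0.0677], [0.0049, 0.0557, 0.0692]]
wrist tab 767 [[-0.0418, 0.0281, 0.0424], [-0.0355, 0.0357, 0.0661], [-0.0311, 0.0382, 0.07]]
```

The blade's visible top is at about 68 mm, as expected when home (24+44), the tab hasn't moved, and the hard stop was felt. Handing in.

```bash
python3 -c "
from h import *
print(workorder.job_done())"
```

```text
the job is handed in; nothing more can be done
None
```

The job is handed in, with no verdict returned: the pointer measured about 0.6 mm from the red mark, and the card is in the slot against the contacts' hard stop, held pressed down with about 27 N.

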